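Roof the model houses

TASK

Finish the three model houses on the brown base board with the loose parts from the cutting mat: stand the upper storey squarely on the largest house and put the largest roof on top of it, and put the middle roof on the middle-sized house and the small roof on the small one (large and small by their ground plan, not their height). Each part must sit flat and centred on the walls below, its long side in line with theirs, and be let go. Leave the stair flight, the chimney stack and the archway piece where they lie.

Things in the scene. Friction and masses are not known exactly. Their poses are not given: they have to be found in the camera images.
- small_roof (a point): Loose solid gable roof, the smallest of the three, cream board, about 30 g: 64 mm long (x, along the ridge), 54 mm across the eaves (y), 30 mm high, lying on its flat underside on the 3 mm thick grey cutting mat. Its lowest 12 mm are upright all round (grip it there, across the eaves); slopes above. Point: centre, 15 mm above its underside. Axes: x along its length, z up; a half turn is the same.
- medium_roof (a point): Loose solid gable roof, the middle one of the three, cream board, about 45 g: 88 mm long (x, along the ridge), 58 mm across the eaves (y), 32 mm high, lying on its flat underside on the 3 mm thick grey cutting mat. Its lowest 12 mm are upright all round (grip it there, across the eaves); slopes above. Point: centre, 16 mm above its underside. Axes: x along its length, z up; a half turn is the same.
- large_roof (a point): Loose solid gable roof, the largest of the three, cream board, about 65 g: 112 mm long (x, along the ridge), 62 mm across the eaves (y), 34 mm high, lying on its flat underside on the 3 mm thick grey cutting mat. Its lowest 12 mm are upright all round (grip it there, across the eaves); slopes above. Point: centre, 17 mm above its underside. Axes: x along its length, z up; a half turn is the same.
- upper_storey (a point): Loose upper storey, cream board: open-topped box of 6 mm walls with a 5 mm floor, three windows in each long side and one in each end, 98 mm long (local x) by 52 mm deep (local y), 48 mm high, about 70 g, standing on the mat; same plan as the largest house. Grip it across its depth. Point: centre, 24 mm above its underside, 24 mm below its wall tops. Axes: x along its length, z up; a half turn is the same.
- small_house_top (a point): Top of the smallest house, fixed on the 18 mm brown base board: cream shell of 6 mm walls with door and windows, 50 mm long (x) by 44 mm deep (y), walls 75 mm high, open at the top. Point: centre of the plan at wall-top height. Axes: x along its length, z up; a half turn is the same.
- medium_house_top (a point): Top of the middle-sized house, the tallest of the three before work starts, fixed on the 18 mm brown base board: cream shell of 6 mm walls with door and windows, 74 mm long (x) by 48 mm deep (y), walls 95 mm high, open at the top. Point: centre of the plan at wall-top height. Axes: x along its length, z up; a half turn is the same.
- large_house_top (a point): Top of the largest house, which has only its ground floor yet, fixed on the 18 mm brown base board: cream shell of 6 mm walls with door and windows, 98 mm long (x) by 52 mm deep (y), walls 52 mm high, closed at the top by a flat deck level with the wall tops. Point: centre of the plan at wall-top height. Axes: x along its length, z up; a half turn is the same.
- stair_flight (a point): Loose flight of four steps in cream board, 48 x 30 mm and 36 mm high, lying among the loose parts; not used in this job. Point: 18 mm above the middle of its underside.
- chimney_stack (a point): Loose upright chimney stack in cream board, 28 mm square at its cap and 41 mm high, with two small clay pots 8 mm higher; not used in this job. Point: 20 mm above the middle of its underside.
- archway (a point): Loose flat archway piece in cream board, 50 x 40 mm and 12 mm thick, lying on its face; not used in this job. Point: 6 mm above the middle of its underside.
Not all that is in view belongs to the job. What is shaped like the part that bears small_roof but green, red or yellow is not meant.

How it is judged:
By the outcome, as a careful person would: the job done as asked, in the order asked, and still so for the second after the job is handed in, with the robot touching nothing.
It also fails if it takes over 131 s, if anything falls off the work surface, if the arm or the gripper's body presses on something with over 40 N, if the wrist force passes 120 N, or if a joint passes its speed limit or range.

ROBOT

A 7-joint arm with a two-finger parallel gripper is mounted at the origin on the work surface. World frame = base frame: x ahead of the robot, y to its left, z up, the work surface at z = 0. Lengths are in m, angles in degrees, forces in N, time in s.
With the tool pointing down it reaches from about 0.425 to 0.875 m from the base axis. Payload 4.7 kg.
Tool frame: the origin (TCP) lies between the finger pads; the fingertips stand 19 mm ahead of it and the grasp point (between the pads) is the TCP; z points along the fingers, y is the line along which they close (so a half turn about z gives the same grasp; the last joint's range is limited). The gripper opens to 87 mm and grips with 3 to 60 N. Pads are 19 mm wide; open, the fingers measure 117 mm over their backs; the gripper's body (75 mm by 190 mm) begins 51 mm behind the grasp point.
Start: joints at [-76.312, 18.392, -4.016, 83.108, 1.295, 78.541, -3.26], TCP at [0.145, 0.634, 0.242] pointing down, gripper open.
Joint ranges: [-163.93, 163.93], [-17.29, 119.83], [-79.2, 71.16], [3.27, 140.29], [-89.18, 269.18], [5.43, 117.66], [-154.24, 154.24]. Speed limits (degrees/s): [147.25, 147.25, 180, 180, 180, 180, 180].

INTERFACE

Orientations are given as a 3x3 rotation matrix whose columns are the frame's x, y, z axes.
In Python, from plant import sense, read_camera, finish_job, trace gives the robot as it stands. The module is installed in compiled form; this text tells all that it offers.
- The arm moves only by the shell command python3 -m jog 'ROWS' [FORCE]. ROWS is a JSON object of lists of equal length, an entry for each row: "dp": the shift along the world's x, y, z in cm, a list of three; "delta_rot": the turn, a rotation vector about the world's x, y, z in rad, a list of three; "claw": the opening, from -1 (shut) to 1 (fully open). A call has 1 to 8 rows; each row shifts and turns the commanded pose from where the row before left it; what a row does not reach is not made up. A row lasts 1/12 s, in which the tool goes at most 41.7 mm and 7.16 degrees, less where a joint would pass 70% of its speed; a pose out of reach is approached as far as the arm can. A call is refused whole if a number of a shift passes 4.17 or a number of a turn 0.125, either way. A call with a gripper value outside its range is refused whole. The fingers move at their own pace and stop on an object; FORCE is the grip in N (left out, the last holds). Time passes only in rows, so rows that do not move let the fingers close. It gives the time, the measured TCP pose, the force, the opening and the grip force at its end, in the units of the state.
- sense(): the state, without advancing time (a new reading comes with each control period).
- read_camera(name): name is "scene" or "top" or "wrist"; returns a dict with "color" (480x640x3 uint8, red, green, blue), "K" (3x3 intrinsics, pixels), "dist_coeffs" ([k1, k2, p1, p2, k3] as OpenCV has them; the pictures are not rectified), "R" (3x3) and "t" (3): a world point X has camera coordinates R X + t. Camera axes: x right, y down, z forward; pixel columns grow to the right and rows downward; lengths in m; the calibration is good to about 2 mm. A picture is of the moment at which its call begins. There is no depth.
- finish_job(): hands the job in; it is judged then, once.
Trained networks look in a picture, given as the dict that the camera call returned (one of the last four; its "shot" number tells which), for a name from the list of things; names that differ only in an ending like _2 or _b are one class to them, and where a whole thing is asked for, a point or a joint stands for the part that bears it (a point fixed in the world has none). Each returns a list of dicts, best first, with "confidence" (0 to 1); they miss things now and then, are a little off and sometimes report something else, mostly with a low value. They report only what shows in the picture. A call takes as long as a camera call. They do not tell look-alikes from the thing itself.
- trace(picture, query): "mask" (480x640 bool, what is visible of it) and "position" ([row, column] in pixels, amid what is visible of it).
The state is a dict: "time": time; "joint_pos": joint angles; "qd": joint speeds; "joint_torque": joint torques, N m; "position": TCP position; "orientation": TCP orientation; "ft_force": force on the tool from outside, world axes, zero at the start; "ft_torque": the same for the moment, N m; "gripper_width": finger opening in m; "gripper_force": force on a finger pad.
Only numpy, scipy, OpenCV 4.12 (cv2) and the standard library are available. Lean on these libraries where they do the work, as an engineer would, in place of code of your own. Each camera call takes 0.05 s, during which the arm holds its last target. There are 200 camera calls.

## Working session

There is one attempt and no reset: what is moved stays moved. The work goes in short steps, Python scripts to look and compute and a shell command to move; the robot and the scene stay as the last step left them, time stands still between calls to the robot, and variables do not carry over. Pictures are saved under pics/ and viewed, at most 17 in all, crops included, and the job is handed in when it is done.

```bash
mkdir -p pics; cat > h.py <<'E'
import numpy as np,cv2,json
from plant import sense,read_camera,finish_job,trace
def save(p,n): cv2.imwrite('pics/'+n+'.png',cv2.cvtColor(p['color'],cv2.COLOR_RGB2BGR))
def ray(p,uv):
    uv=np.array(uv,float).reshape(-1,1,2)
    n=cv2.undistortPoints(uv,np.array(p['K']),np.array(p['dist_coeffs'])).reshape(-1,2)
    R=np.array(p['R']);t=np.array(p['t'])
    d=np.c_[n,np.ones(len(n))]@R
    return -R.T@t,d
def onz(p,uv,z):
    c,d=ray(p,uv); return c+d*((z-c[2])/d[:,2:3])
def proj(p,X):
    R=np.array(p['R']);return cv2.projectPoints(np.array(X,float).reshape(-1,3),cv2.Rodrigues(R)[0],np.array(p['t'],float),np.array(p['K'],float),np.array(p['dist_coeffs'],float))[0].reshape(-1,2)
E
python3 - <<'E'
from h import *
for n in ['scene','top']:
    p=read_camera(n); save(p,n+'0')
    print(n,np.round(-np.array(p['R']).T@p['t'],3))
    for q in ['small_roof','medium_roof','large_roof','upper_storey','small_house_top','medium_house_top','large_house_top','stair_flight','chimney_stack','archway']:
        for r in trace(p,q)[:4]:
            v,u=r['position']; c=cv2.minAreaRect(np.argwhere(r['mask'])[:,::-1].astype(np.float32)) if r['mask'].any() else None
            print(q,round(r['confidence'],2),'uv',round(u),round(v),np.round(onz(p,[u,v],.03)[0],3),r['mask'].sum())
print(sense()['time'])
E
```

```text
scene [ 0.792 -0.396  0.739]
small_roof 0.94 uv 317 213 [0.352 0.056 0.03 ] 757
small_roof 0.89 uv 122 264 [ 0.189 -0.293  0.03 ] 1032
small_roof 0.83 uv 353 184 [0.347 0.171 0.03 ] 690
small_roof 0.69 uv 221 266 [ 0.32  -0.163  0.03 ] 1008
medium_roof 0.82 uv 204 380 [ 0.476 -0.318  0.03 ] 2241
medium_roof 0.42 uv 245 326 [ 0.447 -0.211  0.03 ] 618
large_roof 0.74 uv 250 445 [ 0.6   -0.328  0.03 ] 3156
upper_storey 0.77 uv 356 350 [ 0.609 -0.109  0.03 ] 2641
small_house_top 0.84 uv 488 187 [0.556 0.373 0.03 ] 1282
small_house_top 0.36 uv 325 406 [ 0.637 -0.212  0.03 ] 472
medium_house_top 0.63 uv 433 195 [0.488 0.268 0.03 ] 2092
large_house_top 0.59 uv 416 248 [0.548 0.129 0.03 ] 2040
large_house_top 0.58 uv 487 186 [0.553 0.373 0.03 ] 1223
stair_flight 0.82 uv 246 327 [ 0.45  -0.211  0.03 ] 640
chimney_stack 0.65 uv 323 408 [ 0.637 -0.215  0.03 ] 502
archway 0.57 uv 279 374 [ 0.55  -0.227  0.03 ] 645
archway 0.17 uv 414 245 [0.541 0.132 0.03 ] 2052
top [ 0.307 -0.     1.151]
small_roof 0.76 uv 389 286 [ 0.301 -0.152  0.03 ] 533
small_roof 0.74 uv 304 274 [0.337 0.068 0.03 ] 502
small_roof 0.72 uv 443 334 [ 0.174 -0.286  0.03 ] 571
small_roof 0.66 uv 370 218 [ 0.481 -0.11   0.03 ] 510
medium_roof 0.71 uv 444 222 [ 0.465 -0.303  0.03 ] 774
large_roof 0.57 uv 450 174 [ 0.594 -0.329  0.03 ] 998
large_roof 0.33 uv 413 232 [ 0.44 -0.22  0.03] 234
upper_storey 0.87 uv 369 176 [ 0.593 -0.112  0.03 ] 865
small_house_top 0.89 uv 198 194 [0.557 0.346 0.03 ] 544
medium_house_top 0.57 uv 236 210 [0.512 0.242 0.03 ] 702
medium_house_top 0.2 uv 411 233 [ 0.438 -0.214  0.03 ] 240
large_house_top 0.89 uv 279 194 [0.55  0.128 0.03 ] 935
stair_flight 0.74 uv 415 233 [ 0.436 -0.224  0.03 ] 220
chimney_stack 0.61 uv 408 158 [ 0.64  -0.218  0.03 ] 162
archway 0.63 uv 410 196 [ 0.536 -0.217  0.03 ] 205
1.1
```

View pics/scene0.png

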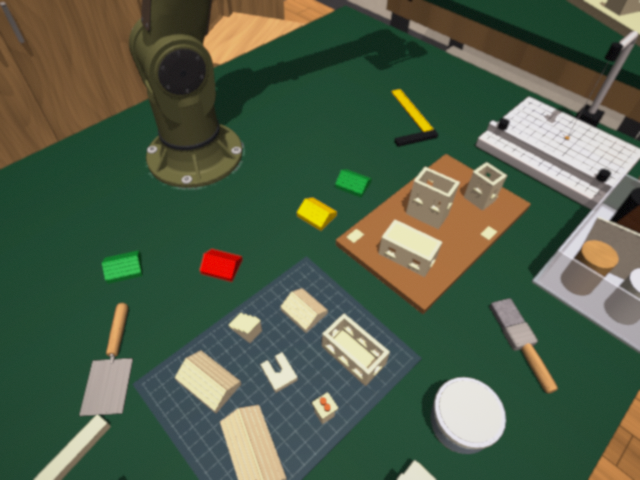

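View pics/top0.png

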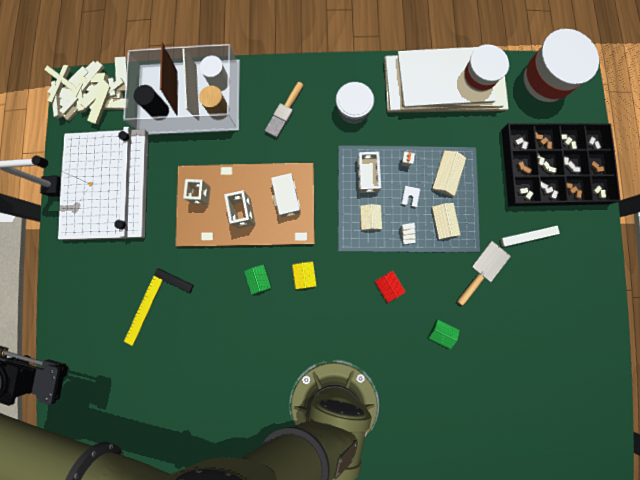

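Besides the cream small roof at scene (303,309) / top (371,218), four things could be taken for it. They are yellow (317,213), green (353,183), green (122,264) and red (221,264), and none of them is meant. The houses in top are small (195,190), medium (237,208) and large (285,194). The parts are storey (369,172), medium roof (445,221) and large roof (450,173).

```bash
cat >> h.py <<'E'
from scipy.optimize import minimize
DIM=dict(small_roof=(.064,.054,.030,.003,1),medium_roof=(.088,.058,.032,.003,1),large_roof=(.112,.062,.034,.003,1),upper_storey=(.098,.052,.048,.003,0),
 small_house_top=(.050,.044,.075,.018,0),medium_house_top=(.074,.048,.095,.018,0),large_house_top=(.098,.052,.052,.018,0))
def verts(n,x,y,a,z0=None):
    L,W,H,zb,roof=DIM[n]; zb=zb if z0 is None else z0
    P=[(sx*L/2,sy*W/2,z) for sx in(-1,1) for sy in(-1,1) for z in (0,.012 if roof else H)]
    if roof: P+=[(L/2,0,H),(-L/2,0,H)]
    P=np.array(P); c,s=np.cos(a),np.sin(a)
    return P@np.array([[c,s,0],[-s,c,0],[0,0,1]])+[x,y,zb]
S=8
def hull(p,V):
    m=np.zeros((480,640),np.uint8); h=cv2.convexHull(proj(p,V).astype(np.float32))
    cv2.fillConvexPoly(m,np.round(h*16).astype(np.int32),1,cv2.LINE_AA,4); return m
def soft(p,V):
    q=cv2.convexHull(proj(p,V).astype(np.float32)); m=np.zeros((480,640),np.uint8)
    cv2.fillConvexPoly(m,np.round(q*16).astype(np.int32),255,cv2.LINE_AA,4); return m/255.
def fit(n,obs,guess,z0=None):
    """obs: list of (pic,mask)"""
    ms=[]
    for p,m in obs:
        cs,_=cv2.findContours(m.astype(np.uint8),cv2.RETR_EXTERNAL,cv2.CHAIN_APPROX_NONE)
        c=max(cs,key=cv2.contourArea); f=np.zeros((480,640),np.uint8); cv2.drawContours(f,[c],-1,1,-1); ms.append(f.astype(float))
    def cost(v):
        return sum(1-np.minimum(s:=soft(p,verts(n,v[0]/100,v[1]/100,v[2],z0)),m).sum()/np.maximum(s,m).sum() for (p,_),m in zip(obs,ms))/len(obs)
    best=None
    for a in (np.arange(0,np.pi,np.pi/6) if len(guess)<3 else [guess[2]]):
        x0=np.array([guess[0]*100,guess[1]*100,a])
        r=minimize(cost,x0,method='Nelder-Mead',options=dict(initial_simplex=x0+np.array([[0,0,0],[1,0,0],[0,1,0],[0,0,.2]]),xatol=1e-3,fatol=1e-5,maxiter=300))
        if best is None or r.fun<best.fun: best=r
    v=best.x; return v[0]/100,v[1]/100,(v[2]+np.pi/2)%np.pi-np.pi/2,best.fun
def pick(p,n,uv):
    c=[r for r in trace(p,n) if np.hypot(r['position'][1]-uv[0],r['position'][0]-uv[1])<25]
    return c[0]['mask'] if c else None
E
python3 - <<'E'
from h import *
G=dict(small_roof=(.481,-.11),medium_roof=(.465,-.303),large_roof=(.594,-.329),upper_storey=(.59,-.11),small_house_top=(.55,.345),medium_house_top=(.51,.24),large_house_top=(.55,.128))
ps=[read_camera(n) for n in('scene','top')]
for n,g in G.items():
    obs=[]
    for p in ps:
        uv=proj(p,[(*g,DIM[n][3]+DIM[n][2]/2)])[0]; m=pick(p,n,uv)
        if m is not None: obs.append((p,m))
    for o in [obs]+([[o] for o in obs] if len(obs)>1 else []):
        x,y,a,f=fit(n,o,g); print(n,len(o),round(x,4),round(y,4),round(np.degrees(a),1),round(f,3))
s=sense(); print(np.round(s['orientation'],3),s['position'],s['gripper_width'],s['time'],s['ft_force'])
p=read_camera('wrist'); print(np.array(s['orientation']).T@(-np.array(p['R']).T@p['t']-s['position']),np.round(np.array(p['R'])@s['orientation'],2),p['K'][0])
E
```

```text
small_roof 2 0.4855 -0.1112 0.4 0.117
small_roof 1 0.4858 -0.1105 0.3 0.067
small_roof 1 0.4855 -0.113 -0.1 0.154
medium_roof 2 0.4703 -0.3121 8.7 0.065
medium_roof 1 0.4708 -0.3112 8.5 0.046
medium_roof 1 0.4696 -0.3138 8.0 0.055
large_roof 2 0.6016 -0.3289 -21.1 0.069
large_roof 1 0.6026 -0.329 -21.2 0.038
large_roof 1 0.5997 -0.3299 -22.2 0.091
upper_storey 2 0.6026 -0.1096 0.8 0.079
upper_storey 1 0.6034 -0.1087 -0.8 0.065
upper_storey 1 0.6022 -0.1106 -0.3 0.084
small_house_top 2 0.5577 0.3405 -3.4 0.082
small_house_top 1 0.5573 0.3427 -2.5 0.042
small_house_top 1 0.5569 0.339 -7.0 0.098
medium_house_top 2 0.5055 0.2251 11.3 0.059
medium_house_top 1 0.5055 0.2262 10.0 0.028
medium_house_top 1 0.5048 0.2242 13.3 0.076
large_house_top 2 0.5425 0.1092 11.6 0.083
large_house_top 1 0.5427 0.1116 12.1 0.061
large_house_top 1 0.5421 0.1083 11.5 0.084
[[-0.975  0.223  0.   ]
 [ 0.223  0.975  0.   ]
 [-0.     0.    -1.   ]] [0.14492025 0.63364562 0.24157494] 0.08704250483345918 1.9 [ 0.35809498 -0.32871886  1.09517769]
[ 0.07095662  0.00026106 -0.14339534] [[-0.    1.   -0.  ]
 [-0.96 -0.   -0.26]
 [-0.26  0.    0.96]] [373.52960317   0.         314.51336421]
```

```bash
python3 -m jog '{"dp":[[2.5,-2.7,0.7],[2.5,-2.7,0.7],[2.5,-2.7,0.7],[2.5,-2.7,0.7],[2.5,-2.7,0.7],[2.5,-2.7,0.7],[2.5,-2.7,0.7],[2.5,-2.7,0.7]],"delta_rot":[[0,0,0.016],[0,0,0.016],[0,0,0.016],[0,0,0.016],[0,0,0.016],[0,0,0.016],[0,0,0.016],[0,0,0.016]],"claw":[1,1,1,1,1,1,1,1]}' 
python3 -m jog '{"dp":[[2.5,-2.7,0.7],[2.5,-2.7,0.7],[2.5,-2.7,0.7],[2.5,-2.7,0.7],[2.5,-2.7,0.7],[2.5,-2.7,0.7],[0,0,0],[0,0,0]],"delta_rot":[[0,0,0.016],[0,0,0.016],[0,0,0.016],[0,0,0.016],[0,0,0.016],[0,0,0.016],[0,0,0],[0,0,0]],"claw":[1,1,1,1,1,1,1,1]}'
python3 - <<'E'
from h import *
p=read_camera('wrist'); save(p,'w1'); ps=[p,read_camera('scene'),read_camera('top')]
G=dict(small_house_top=(.5577,.3405,-.06),medium_house_top=(.5055,.2251,.197),large_house_top=(.5425,.1092,.202))
for n,g in G.items():
    ob=[]
    for p in ps:
        uv=proj(p,[(*g[:2],DIM[n][3]+DIM[n][2]/2)])[0]; m=pick(p,n,uv)
        if m is not None: ob.append((p,m))
        else: print('none',uv)
    for o in ([ob[:1]] if len(ob)>1 else [])+[ob]:
        for gg in [g]+([(g[0],g[1],g[2]+1.57)] if n[0]=='s' else []):
            x,y,a,f=fit(n,o,gg); print(n,len(o),round(x,4),round(y,4),round(np.degrees(a),1),round(f,3))
s=sense(); print(s['position'],s['time'],np.round(s['joint_pos']))
E
```

```text
time: 2.62
position: [0.3459, 0.4161, 0.2982]
orientation: [[-0.995, 0.096, 0.0], [0.096, 0.995, 0.001], [-0.0, 0.001, -1.0]]
ft_force: [1.4, 1.0, 0.0]
gripper_width: 0.0869
gripper_force: 0.0
time: 3.28
position: [0.4967, 0.2531, 0.3402]
orientation: [[-1.0, 0.007, 0.001], [0.007, 1.0, 0.0], [-0.001, 0.0, -1.0]]
ft_force: [0.1, 0.4, -0.9]
gripper_width: 0.0869
gripper_force: 0.0
none [483.72880473 186.47295321]
none [196.69240104 191.88393846]
small_house_top 1 0.5613 0.3409 -4.3 0.063
small_house_top 1 0.5615 0.3406 -87.1 0.128
medium_house_top 1 0.5084 0.2257 10.6 0.082
medium_house_top 3 0.5068 0.2255 12.0 0.18
large_house_top 1 0.5453 0.1098 12.0 0.105
large_house_top 3 0.5441 0.1098 11.6 0.091
[0.49474623 0.25587909 0.33959733] 3.8833 [-45.   5.  16.  88.  -1.  87.  61.]
```

View pics/w1.png

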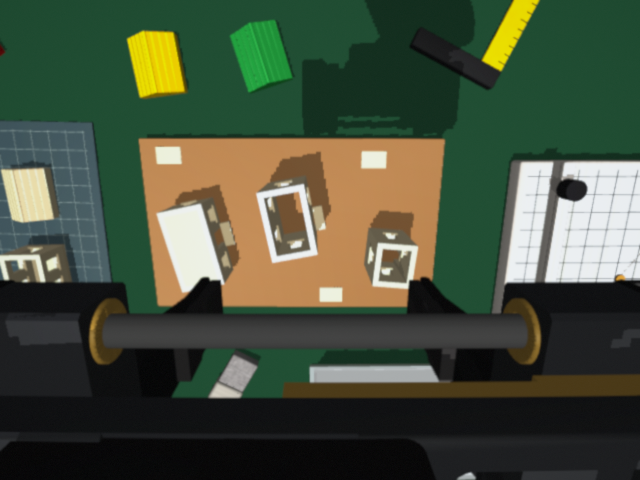

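The wrist view shows the large deck at (192,247), the medium top at (287,222) and the small top at (394,266). The bright wall tops can be measured directly.

```bash
cat >> h.py <<'E'
def toprect(p,box,z,thr=200,gray=25):
    """min-area rectangle (world, plane z) of the bright unsaturated blob in box u0,v0,u1,v1"""
    c=p['color'].astype(int); m=((c.min(2)>thr)&(c.max(2)-c.min(2)<gray)).astype(np.uint8)
    k=np.zeros_like(m); k[box[1]:box[3],box[0]:box[2]]=1; m*=k
    n,l,st,_=cv2.connectedComponentsWithStats(m); i=1+np.argmax(st[1:,4])
    cs,_=cv2.findContours((l==i).astype(np.uint8),cv2.RETR_EXTERNAL,cv2.CHAIN_APPROX_NONE)
    q=cs[0].reshape(-1,2).astype(float); W=onz(p,q,z)[:,:2]
    (x,y),(w,h),a=cv2.minAreaRect((W*1000).astype(np.float32))
    if w<h: w,h,a=h,w,a+90
    return x/1000,y/1000,(a+90)%180-90,w,h
E
python3 - <<'E'
from h import *
p=read_camera('wrist')
for t in (150,180,210):
  for n,b,z in (('L',(150,190,240,300),.070),('M',(250,170,330,270),.113),('S',(360,230,425,295),.093)):
    print(t,n,np.round(toprect(p,b,z,t,60),4))
im=p['color']
for v,u in ((247,192),(222,266),(246,395),(215,290)): print(im[v,u])
E
```

```text
150 L [ 0.5461  0.1099 11.4515 98.9723 53.0524]
150 M [ 0.5057  0.2264 10.0553 79.5073 51.7402]
150 S [ 0.5605  0.341  -5.1781 50.9525 44.5444]
180 L [ 0.5462  0.1099 11.4153 98.3049 52.0996]
180 M [ 0.5079  0.2255 10.3023 74.4923 48.2831]
180 S [ 0.5606  0.341  -5.1899 50.1071 43.8252]
210 L [ 0.546   0.1099 11.5953 96.6241 51.0967]
210 M [ 0.5081  0.2254 10.3596 73.204  47.4734]
210 S [ 0.5605  0.341  -5.2099 48.5318 42.7787]
[237 241 227]
[140 140 135]
[138 135 120]
[115  82  50]
```

```bash
python3 -m jog '{"dp":[[0.5,-3.8,0],[0.5,-3.8,0],[0.5,-3.8,0],[0.5,-3.8,0],[0.5,-3.8,0],[0.5,-3.8,0],[0.5,-3.8,0],[0.5,-3.8,0]],"delta_rot":[[0,0,0],[0,0,0],[0,0,0],[0,0,0],[0,0,0],[0,0,0],[0,0,0],[0,0,0]],"claw":[1,1,1,1,1,1,1,1]}' >/dev/null
python3 -m jog '{"dp":[[0.5,-3.8,0],[0.5,-3.8,0],[0.5,-3.8,0],[0.5,-3.8,0],[0.5,0,0],[0,0,0],[0,0,0],[0,0,0]],"delta_rot":[[0,0,0],[0,0,0],[0,0,0],[0,0,0],[0,0,0],[0,0,0],[0,0,0],[0,0,0]],"claw":[1,1,1,1,1,1,1,1]}'
python3 - <<'E'
from h import *
p=read_camera('wrist'); save(p,'w2')
G=dict(small_roof=(.4855,-.111),medium_roof=(.470,-.312,.15),large_roof=(.6016,-.329,-.37),upper_storey=(.6026,-.11))
for n,g in G.items():
    uv=proj(p,[(*g[:2],DIM[n][3]+DIM[n][2]/2)])[0]; m=pick(p,n,uv); print(uv)
    if m is not None:
        x,y,a,f=fit(n,[(p,m)],g); print(n,round(x,4),round(y,4),round(np.degrees(a),1),round(f,3))
    else: print('none')
E
```

```text
time: 5.27
position: [0.5602, -0.1986, 0.3394]
orientation: [[-1.0, -0.002, -0.0], [-0.002, 1.0, 0.001], [0.0, 0.001, -1.0]]
ft_force: [0.1, 0.2, -0.5]
gripper_width: 0.0869
gripper_force: 0.0
[387.02200353 137.41385176]
small_roof 0.4884 -0.1111 0.2 0.039
[218.62028202 123.88317348]
medium_roof 0.473 -0.3118 8.7 0.051
[211.86094965 231.76960314]
large_roof 0.604 -0.3292 -20.7 0.028
[384.49338554 233.85225276]
upper_storey 0.6076 -0.1099 1.5 0.039
```

View pics/w2.png

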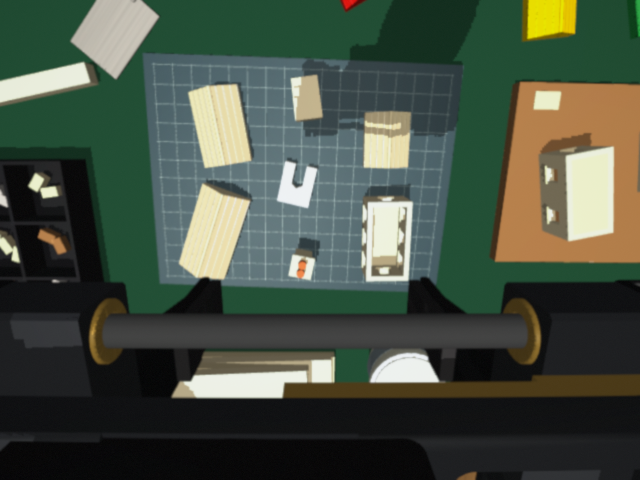

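The storey is at (386,239), small roof (387,140), medium (219,125) and large (214,231). All are clear, and the stairs, arch and chimney sit between them.

```bash
python3 - <<'E'
from h import *
p=read_camera('wrist')
for t in (140,160,180,200):
    print(t,np.round(toprect(p,(350,190,425,285),.051,t,70),4), np.round(toprect(p,(530,135,639,250),.070,t,70),4))
print(sense()['position'])
E
```

```text
140 [  0.6049  -0.1127   0.7642 104.4529  59.1556] [ 0.5469  0.1103 11.5647 98.8769 52.9893]
160 [  0.6043  -0.1125   0.7039 103.306   58.2565] [ 0.5468  0.1099 11.7704 98.3738 51.6405]
180 [  0.6043  -0.1121   0.7767 103.3144  56.8805] [ 0.5469  0.1102 11.7679 97.6783 51.2298]
200 [ 0.607  -0.1097  0.7345 97.4563 51.5537] [ 0.5467  0.1104 11.5736 96.3419 50.6959]
[ 0.5600058  -0.19952728  0.33976963]
```

```bash
python3 -m jog '{"dp":[[1.175,2.24,-2],[1.175,2.24,-2],[1.175,2.24,-2],[1.175,2.24,-2],[0,0,-3.6],[0,0,-3.6],[0,0,-3.6],[0,0,-3.6]],"delta_rot":[[0,0,0.004],[0,0,0.004],[0,0,0.004],[0,0,0],[0,0,0],[0,0,0],[0,0,0],[0,0,0]],"claw":[1,1,1,1,1,1,1,1]}' >/dev/null
python3 -m jog '{"dp":[[0,0,-2],[0,0,0],[0,0,0]],"delta_rot":[[0,0,0],[0,0,0],[0,0,0]],"claw":[1,1,1]}'
python3 - <<'E'
from h import *
p=read_camera('wrist'); save(p,'w3')
E
```

```text
time: 6.48
position: [0.6064, -0.1105, 0.0951]
orientation: [[-1.0, -0.012, -0.002], [-0.012, 1.0, -0.0], [0.002, -0.0, -1.0]]
ft_force: [0.5, -0.4, 0.7]
gripper_width: 0.0869
gripper_force: 0.0
```

View pics/w3.png

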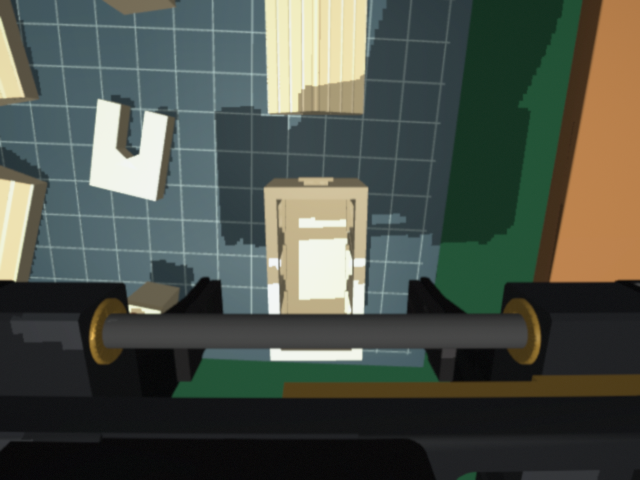

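The storey is centred between the fingers, with its near rim at row 187 and far rim at row 353. I'll go down, grip and lift.

```bash
python3 -m jog '{"dp":[[0,0,-2.2],[0,0,-2],[0,0,-2],[0,0,0],[0,0,0],[0,0,0],[0,0,0],[0,0,0]],"delta_rot":[[0,0,0],[0,0,0],[0,0,0],[0,0,0],[0,0,0],[0,0,0],[0,0,0],[0,0,0]],"claw":[1,1,1,1,1,-1,-1,-1]}' 20
python3 -m jog '{"dp":[[0,0,0],[0,0,0],[0,0,0],[0,0,0],[0,0,0],[0,0,0]],"delta_rot":[[0,0,0],[0,0,0],[0,0,0],[0,0,0],[0,0,0],[0,0,0]],"claw":[-1,-1,-1,-1,-1,-1]}'
```

```text
time: 7.2
position: [0.6082, -0.111, 0.0355]
orientation: [[-1.0, -0.011, 0.003], [-0.011, 1.0, 0.0], [-0.003, 0.0, -1.0]]
ft_force: [0.1, -0.8, -0.2]
gripper_width: 0.0742
gripper_force: 0.0
time: 7.7
position: [0.607, -0.1106, 0.0338]
orientation: [[-1.0, -0.011, 0.0], [-0.011, 1.0, 0.0], [-0.0, 0.0, -1.0]]
ft_force: [-0.7, 0.4, 3.0]
gripper_width: 0.0517
gripper_force: 20.0
```

```bash
python3 -m jog '{"dp":[[0,0,1],[0,0,3],[0,0,3.3],[0,0,3.3],[-1,3.68,2],[-1,3.68,2],[-1,3.68,2],[-1,3.68,0]],"delta_rot":[[0,0,0],[0,0,0],[0,0,0],[0,0,0],[0,0,0.032],[0,0,0.032],[0,0,0.032],[0,0,0.032]],"claw":[-1,-1,-1,-1,-1,-1,-1,-1]}' >/dev/null
python3 -m jog '{"dp":[[-1,3.68,0],[-1,3.68,0],[0,0,0],[0,0,-2],[0,0,-2],[0,0,0],[0,0,0]],"delta_rot":[[0,0,0.032],[0,0,0.032],[0,0,0],[0,0,0],[0,0,0],[0,0,0],[0,0,0]],"claw":[-1,-1,-1,-1,-1,-1,-1]}'
python3 - <<'E'
from h import *
p=read_camera('wrist'); save(p,'w4')
s=sense(); print(s['position'],np.degrees(np.arctan2(-s['orientation'][0][1],s['orientation'][1][1])))
for n in ('scene','top'):
    p=read_camera(n)
    z=s['position'][2]-.031; m=pick(p,'upper_storey',proj(p,[(.5468,.11,z+.024)])[0])
    if m is not None:
        x,y,a,f=fit('upper_storey',[(p,m)],(.5468,.11,.2),z); print(n,round(x,4),round(y,4),round(np.degrees(a),1),round(f,3))
E
```

```text
time: 8.95
position: [0.5471, 0.1059, 0.1572]
orientation: [[-0.98, -0.201, -0.002], [-0.201, 0.98, -0.001], [0.002, -0.001, -1.0]]
ft_force: [0.1, 0.1, -1.1]
gripper_width: 0.0516
gripper_force: 20.0
[0.54804955 0.10597817 0.15823386] 11.59937812612773
scene 0.5514 0.1028 21.0 0.744
```

View pics/w4.png

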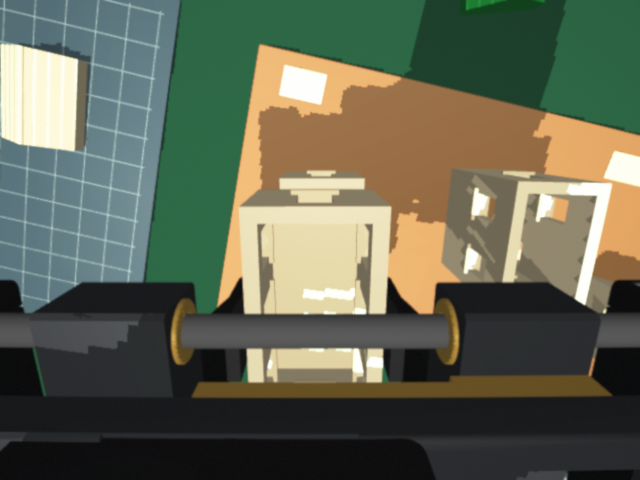

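The storey hangs about 4 mm short in y: its rim centre is at column 315 against 322 for the deck's. I'll correct that, go lower and compare the front edges.

```bash
python3 -m jog '{"dp":[[-0.1,0.4,-1],[0,0,-2],[0,0,-1],[0,0,0],[0,0,0],[0,0,0]],"delta_rot":[[0,0,0],[0,0,0],[0,0,0],[0,0,0],[0,0,0],[0,0,0]],"claw":[-1,-1,-1,-1,-1,-1]}'
python3 - <<'E'
from h import *
p=read_camera('wrist'); save(p,'w5'); s=sense(); print(s['position'])
P=np.array(s['position']);O=np.array(s['orientation'])
c=cv2.cvtColor(p['color'],cv2.COLOR_RGB2BGR)[120:340,200:440]; cv2.imwrite('pics/w5c.png',cv2.resize(c,None,fx=2.5,fy=2.5,interpolation=cv2.INTER_CUBIC))
for z,n in ((P[2]+.0172,'storey top'),(.07,'deck')):
    print(n,np.round(proj(p,[P*[1,1,0]+[0,0,z]+O[:,0]*.049+O[:,1]*k for k in(-.026,.026)]),1))
E
```

```text
time: 9.7
position: [0.5473, 0.1105, 0.1181]
orientation: [[-0.979, -0.202, 0.001], [-0.202, 0.979, 0.0], [-0.001, -0.0, -1.0]]
ft_force: [0.1, -0.2, -0.7]
gripper_width: 0.0522
gripper_force: 20.0
[0.54755649 0.11053832 0.11844781]
storey top [[238.6 207.9]
 [391.1 207.7]]
deck [[263.8 185.3]
 [365.6 185.2]]
```

View pics/w5c.png

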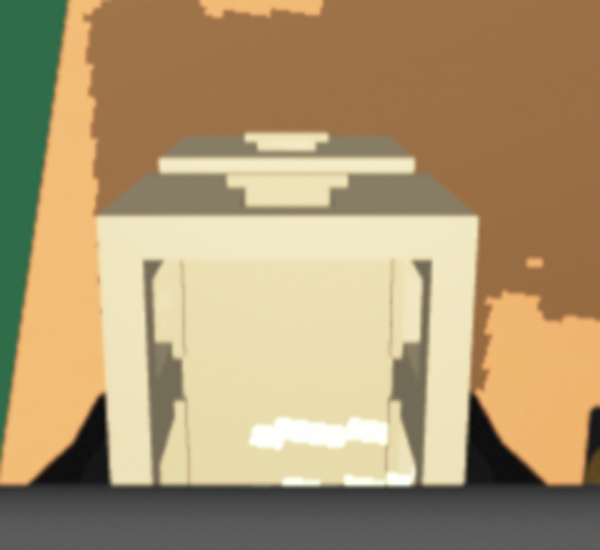

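The crop shows the storey front edge at row 206 and the deck edge at row 183, with the columns lined up. It's about 0.6 mm too far out, so I'll correct that and set it down.

```bash
python3 -m jog '{"dp":[[-0.06,-0.01,-0.6],[0,0,-0.5],[0,0,-0.3],[0,0,-0.2],[0,0,-0.15],[0,0,0],[0,0,0]],"delta_rot":[[0,0,0],[0,0,0],[0,0,0],[0,0,0],[0,0,0],[0,0,0],[0,0,0]],"claw":[-1,-1,-1,-1,-1,-1,-1]}'
```

```text
time: 10.33
position: [0.546, 0.1103, 0.1008]
orientation: [[-0.979, -0.202, -0.001], [-0.202, 0.979, 0.0], [0.001, 0.001, -1.0]]
ft_force: [-2.9, -0.5, 5.3]
gripper_width: 0.0516
gripper_force: 20.0
```

```bash
python3 -m jog '{"dp":[[0,0,0],[0,0,0],[0,0,0],[0,0,0],[0,0,0.5],[0,0,2],[0,0,3.5],[0,0,3.5]],"delta_rot":[[0,0,0],[0,0,0],[0,0,0],[0,0,0],[0,0,0],[0,0,0],[0,0,0],[0,0,0]],"claw":[1,1,1,1,1,1,1,1]}'
python3 -m jog '{"dp":[[0,0,3.5],[0,0,3.5],[0,0,3.5],[0,0,3.5],[0,0,0],[0,0,0]],"delta_rot":[[0,0,0],[0,0,0],[0,0,0],[0,0,0],[0,0,0],[0,0,0]],"claw":[1,1,1,1,1,1]}'
python3 - <<'E'
from h import *
p=read_camera('wrist'); save(p,'w6'); s=sense(); print(s['position'])
for z in (.118,):
  for t in (140,170,200): print(np.round(toprect(p,(200,120,420,300),z,t,70),4))
E
```

```text
time: 11.0
position: [0.5453, 0.11, 0.1955]
orientation: [[-0.979, -0.202, -0.002], [-0.202, 0.979, -0.001], [0.003, -0.001, -1.0]]
ft_force: [0.1, 0.5, 0.8]
gripper_width: 0.086
gripper_force: 0.0
time: 11.5
position: [0.5474, 0.1104, 0.3379]
orientation: [[-0.979, -0.202, 0.005], [-0.202, 0.979, 0.002], [-0.005, 0.001, -1.0]]
ft_force: [0.9, 0.3, -1.4]
gripper_width: 0.0867
gripper_force: 0.0
[0.54647173 0.11034946 0.33572641]
[  0.5435   0.111   11.5678 101.7735  55.6457]
[ 0.5456  0.1104 11.5539 98.0491 53.6642]
[ 0.5456  0.1101 11.4661 98.0315 52.2411]
```

View pics/w6.png

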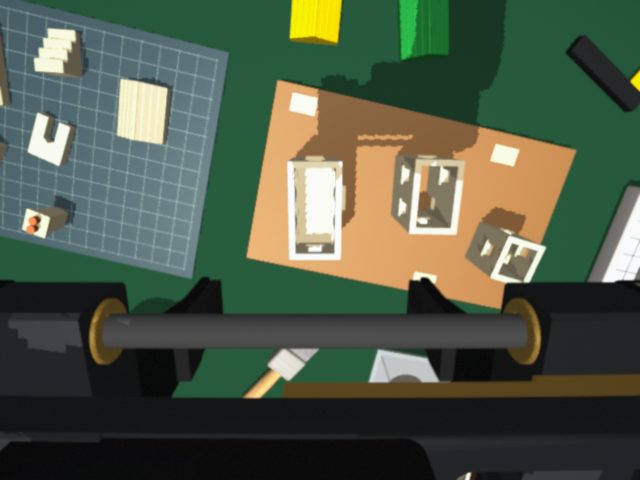

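The storey sits on the large house at (315,210), measured within about 1 mm. Next is the large roof.

```bash
python3 -m jog '{"dp":[[0.48,-3.66,0],[0.48,-3.66,0],[0.48,-3.66,0],[0.48,-3.66,0],[0.48,-3.66,0],[0.48,-3.66,0],[0.48,-3.66,0],[0.48,-3.66,0]],"delta_rot":[[0,0,-0.047],[0,0,-0.047],[0,0,-0.047],[0,0,-0.047],[0,0,-0.047],[0,0,-0.047],[0,0,-0.047],[0,0,-0.047]],"claw":[1,1,1,1,1,1,1,1]}' >/dev/null
python3 -m jog '{"dp":[[0.48,-3.66,0],[0.48,-3.66,0],[0.48,-3.66,0],[0.48,-3.66,0],[0,0,-1],[0,0,0],[0,0,0]],"delta_rot":[[0,0,-0.047],[0,0,-0.047],[0,0,-0.047],[0,0,-0.047],[0,0,0],[0,0,0],[0,0,0]],"claw":[1,1,1,1,1,1,1]}'
cat >> h.py <<'E'
def look(n,g,z0=None):
    p=read_camera('wrist'); s=sense(); P=np.array(s['position']);O=np.array(s['orientation'])
    ya=np.degrees(np.arctan2(-O[0,1],O[1,1])); zb=DIM[n][3] if z0 is None else z0
    m=pick(p,n,proj(p,[(*g[:2],zb+DIM[n][2]/2)])[0])
    print('tcp',np.round(P,4),'yaw',round(ya,2))
    if m is None: print('none'); return p
    x,y,a,f=fit(n,[(p,m)],g,z0); a=np.degrees(a)
    print(n,round(x,4),round(y,4),round(a,2),round(f,3),'-> dp cm',np.round([(x-P[0])*100,(y-P[1])*100],2),'rot rad',round(np.radians((a-ya+90)%180-90),3))
    return p
E
python3 - <<'E'
from h import *
p=look('large_roof',(.604,-.329,-.361)); save(p,'w7')
E
```

```text
time: 12.8
position: [0.6034, -0.3278, 0.3227]
orientation: [[-0.936, 0.353, -0.003], [0.353, 0.936, 0.003], [0.004, 0.001, -1.0]]
ft_force: [-0.2, 0.1, -0.3]
gripper_width: 0.0868
gripper_force: 0.0
tcp [ 0.6041 -0.327   0.3238] yaw -20.56
large_roof 0.6045 -0.3286 -21.01 0.034 -> dp cm [ 0.03 -0.16] rot rad -0.008
```

```bash
python3 -m jog '{"dp":[[0.03,-0.15,-3.9],[0,0,-3.9],[0,0,-3.9],[0,0,-3.9],[0,0,-3.9],[0,0,-3.9],[0,0,-2.9],[0,0,0]],"delta_rot":[[0,0,-0.007],[0,0,0],[0,0,0],[0,0,0],[0,0,0],[0,0,0],[0,0,0],[0,0,0]],"claw":[1,1,1,1,1,1,1,1]}'
python3 - <<'E'
from h import *
p=read_camera('wrist'); save(p,'w8'); print(sense()['position'])
E
```

```text
time: 13.57
position: [0.6014, -0.325, 0.0555]
orientation: [[-0.934, 0.356, -0.009], [0.356, 0.934, 0.006], [0.011, 0.002, -1.0]]
ft_force: [-0.8, 1.1, -0.7]
gripper_width: 0.0871
gripper_force: 0.0
[ 0.60315473 -0.3266866   0.0594135 ]
```

View pics/w8.png

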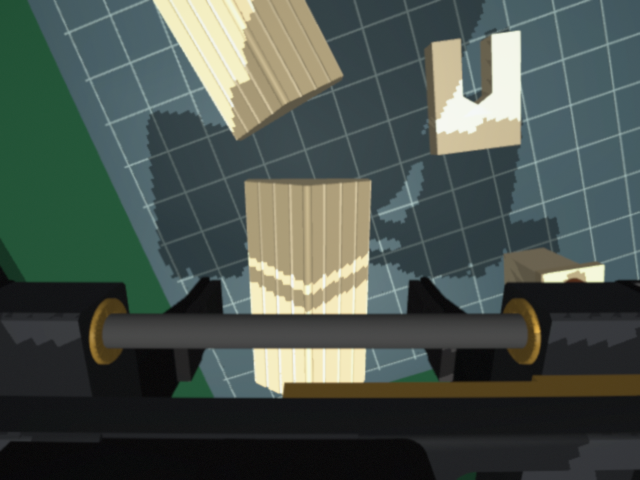

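The roof lies between the fingers, its centre at column 308 against 315, so about 3 mm off. I'll correct, descend and grip.

```bash
python3 -m jog '{"dp":[[0,-0.25,-1.5],[0,0,-1.2],[0,0,-0.8],[0,0,0],[0,0,0],[0,0,0],[0,0,0],[0,0,0]],"delta_rot":[[0,0,0],[0,0,0],[0,0,0],[0,0,0],[0,0,0],[0,0,0],[0,0,0],[0,0,0]],"claw":[1,1,1,1,1,1,-1,-1]}' 20
python3 -m jog '{"dp":[[0,0,0],[0,0,0],[0,0,0],[0,0,0],[0,0,0],[0,0,0]],"delta_rot":[[0,0,0],[0,0,0],[0,0,0],[0,0,0],[0,0,0],[0,0,0]],"claw":[-1,-1,-1,-1,-1,-1]}'
```

```text
time: 14.28
position: [0.6046, -0.3331, 0.0279]
orientation: [[-0.933, 0.36, 0.001], [0.36, 0.933, -0.0], [-0.001, 0.0, -1.0]]
ft_force: [-0.4, 0.3, 0.1]
gripper_width: 0.08
gripper_force: 0.0
time: 14.78
position: [0.6046, -0.3324, 0.0274]
orientation: [[-0.933, 0.359, 0.001], [0.359, 0.933, 0.001], [-0.0, 0.001, -1.0]]
ft_force: [0.5, 1.3, 2.5]
gripper_width: 0.0618
gripper_force: 20.0
```

```bash
python3 -m jog '{"dp":[[0,0,0.8],[0,0,2],[0,0,3.8],[0,0,3.8],[0,0,3.8],[0,0,3.8],[-0.49,3.69,0],[-0.49,3.69,0]],"delta_rot":[[0,0,0],[0,0,0],[0,0,0],[0,0,0],[0,0,0],[0,0,0],[0,0,0.0474],[0,0,0.0474]],"claw":[-1,-1,-1,-1,-1,-1,-1,-1]}' >/dev/null
python3 -m jog '{"dp":[[-0.49,3.69,0],[-0.49,3.69,0],[-0.49,3.69,0],[-0.49,3.69,0],[-0.49,3.69,0],[-0.49,3.69,0],[-0.49,3.69,0],[-0.49,3.69,0]],"delta_rot":[[0,0,0.0474],[0,0,0.0474],[0,0,0.0474],[0,0,0.0474],[0,0,0.0474],[0,0,0.0474],[0,0,0.0474],[0,0,0.0474]],"claw":[-1,-1,-1,-1,-1,-1,-1,-1]}' >/dev/null
python3 -m jog '{"dp":[[-0.49,3.69,0],[-0.49,3.69,0],[0,0,-1],[0,0,-1.5],[0,0,0],[0,0,0],[0,0,0]],"delta_rot":[[0,0,0.0474],[0,0,0.0474],[0,0,0],[0,0,0],[0,0,0],[0,0,0],[0,0,0]],"claw":[-1,-1,-1,-1,-1,-1,-1]}'
cat >> h.py <<'E'
def hover(n,ds,tgt,ztop,name):
    """ds: TCP height over part underside; tgt x,y,yaw deg of wall top. Prints predicted corners of part front edge (z 12 mm) & wall-top front edge if both were centred"""
    p=read_camera('wrist'); s=sense(); P=np.array(s['position']);O=np.array(s['orientation']); a=np.radians(tgt[2])
    print('tcp',np.round(P,4),'yaw',round(np.degrees(np.arctan2(-O[0,1],O[1,1])),2),'to target cm',np.round((np.array(tgt[:2])-P[:2])*100,2))
    L,W=DIM[n][:2]
    c=cv2.cvtColor(p['color'],cv2.COLOR_RGB2BGR)
    v=verts(n,P[0],P[1],np.arctan2(-O[0,1],O[1,1]),P[2]-ds)
    q=proj(p,v[[1,3,8,9]] if len(v)>8 else v[[1,3]]); print('part if centred on tcp, front',np.round(q,1).tolist())
    return p,c
E
python3 - <<'E'
from h import *
p,c=hover('large_roof',.0244,(.5457,.1102,11.5),.118,'h1')
cv2.imwrite('pics/h1.png',cv2.resize(c[120:340,180:460],None,fx=2.5,fy=2.5,interpolation=cv2.INTER_CUBIC))
h=verts('upper_storey',.5457,.1102,np.radians(11.5),.070)
print(np.round(proj(p,h[[1,3]]),1))
E
```

```text
time: 16.7
position: [0.5458, 0.1089, 0.1828]
orientation: [[-0.98, -0.198, 0.001], [-0.198, 0.98, -0.0], [-0.001, -0.0, -1.0]]
ft_force: [-0.8, -0.4, 0.4]
gripper_width: 0.0617
gripper_force: 20.0
tcp [0.546 0.109 0.183] yaw 11.42 to target cm [-0.03  0.12]
part if centred on tcp, front [[239.9, 178.5], [390.0, 178.3], [315.3, 442.5], [315.0, 184.5]]
[[269.9 181.8]
 [363.9 181.6]]
```

View pics/h1.png

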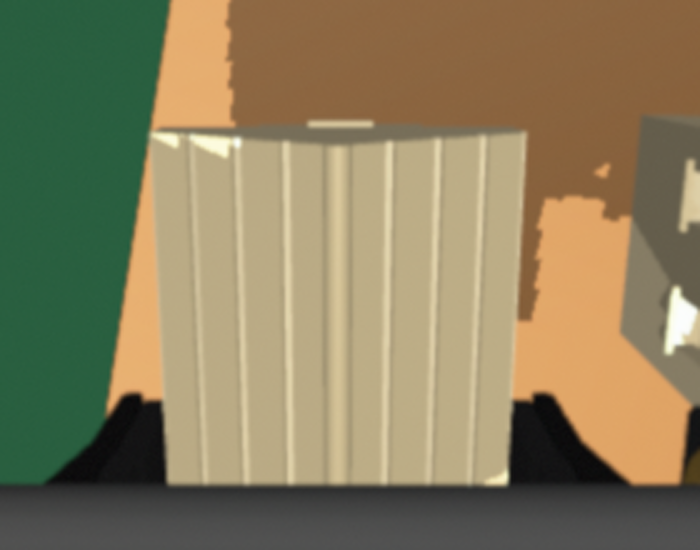

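The roof's front eave is at row 172 against 178 predicted, so it sits 2.5 mm towards the camera in the grip. I'll compensate and set it down.

```bash
python3 -m jog '{"dp":[[0.2,0.17,-1.5],[0,0,-1.2],[0,0,-0.7],[0,0,-0.3],[0,0,0],[0,0,0],[0,0,0]],"delta_rot":[[0,0,0.001],[0,0,0],[0,0,0],[0,0,0],[0,0,0],[0,0,0],[0,0,0]],"claw":[-1,-1,-1,-1,-1,-1,-1]}'
python3 -m jog '{"dp":[[0,0,-0.15],[0,0,-0.15],[0,0,0],[0,0,0]],"delta_rot":[[0,0,0],[0,0,0],[0,0,0],[0,0,0]],"claw":[-1,-1,-1,-1]}'
```

```text
time: 17.33
position: [0.5478, 0.1117, 0.1457]
orientation: [[-0.98, -0.2, 0.001], [-0.2, 0.98, 0.0], [-0.001, 0.0, -1.0]]
ft_force: [-0.5, 0.2, -0.6]
gripper_width: 0.0615
gripper_force: 20.0
time: 17.67
position: [0.5476, 0.1117, 0.1424]
orientation: [[-0.98, -0.201, 0.001], [-0.201, 0.98, 0.0], [-0.001, 0.0, -1.0]]
ft_force: [0.8, -0.5, 0.4]
gripper_width: 0.0616
gripper_force: 20.0
```

```bash
python3 -m jog '{"dp":[[0.03,-0.1,0],[0,0,-0.1],[0,0,-0.05],[0,0,0],[0,0,0]],"delta_rot":[[0,0,0],[0,0,0],[0,0,0],[0,0,0],[0,0,0]],"claw":[-1,-1,-1,-1,-1]}'
```

```text
time: 18.08
position: [0.5478, 0.1111, 0.1423]
orientation: [[-0.98, -0.201, 0.0], [-0.201, 0.98, 0.001], [-0.0, 0.001, -1.0]]
ft_force: [-3.7, 1.5, 8.7]
gripper_width: 0.0616
gripper_force: 20.0
```

Contact is confirmed at 8.7 N. I'll release, rise and look.

```bash
python3 -m jog '{"dp":[[0,0,0.05],[0,0,0],[0,0,0],[0,0,0],[0,0,0],[0,0,0.5],[0,0,2],[0,0,3.5]],"delta_rot":[[0,0,0],[0,0,0],[0,0,0],[0,0,0],[0,0,0],[0,0,0],[0,0,0],[0,0,0]],"claw":[1,1,1,1,1,1,1,1]}' >/dev/null
python3 -m jog '{"dp":[[0,0,3.5],[0,0,3.5],[0,0,3.5],[0,0,3.5],[0,0,0],[0,0,0]],"delta_rot":[[0,0,0],[0,0,0],[0,0,0],[0,0,0],[0,0,0],[0,0,0]],"claw":[1,1,1,1,1,1]}'
python3 - <<'E'
from h import *
p=look('large_roof',(.5457,.1102,.2),.118)
q=read_camera('scene'); save(q,'s9')
cv2.imwrite('pics/s9c.png',cv2.resize(cv2.cvtColor(q['color'],cv2.COLOR_RGB2BGR)[120:300,330:540],None,fx=3,fy=3,interpolation=cv2.INTER_CUBIC))
m=pick(q,'large_roof',proj(q,[(.5457,.1102,.135)])[0]); 
if m is not None: print(fit('large_roof',[(q,m)],(.5457,.1102,.2),.118))
E
```

```text
time: 19.25
position: [0.5488, 0.1106, 0.3438]
orientation: [[-0.98, -0.2, 0.005], [-0.2, 0.98, 0.002], [-0.005, 0.001, -1.0]]
ft_force: [-0.1, 0.9, -2.0]
gripper_width: 0.0869
gripper_force: 0.0
tcp [0.5479 0.1107 0.3417] yaw 11.57
large_roof 0.5468 0.1106 11.43 0.03 -> dp cm [-0.1 -0. ] rot rad -0.003
(np.float64(0.5432917497345303), np.float64(0.11186812059862414), np.float64(0.22335415535611425), np.float64(0.058247823631578544))
```

View pics/s9c.png

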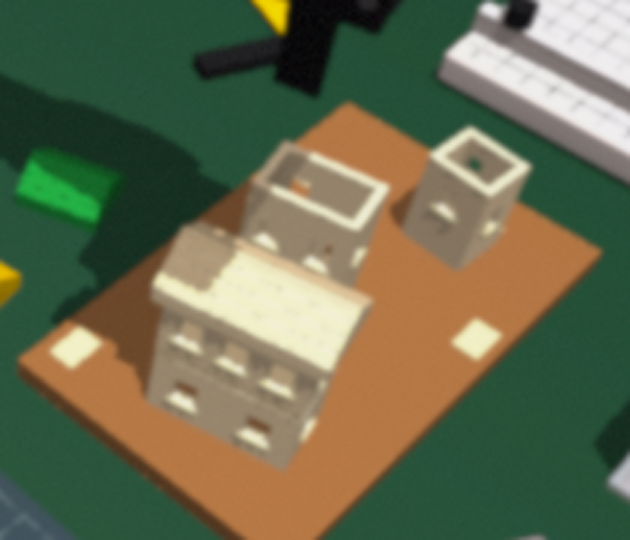

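The large house is complete with its roof centred and flat. Next is the medium roof.

```bash
python3 -m jog '{"dp":[[-0.68,-3.84,0],[-0.68,-3.84,0],[-0.68,-3.84,0],[-0.68,-3.84,0],[-0.68,-3.84,0],[-0.68,-3.84,0],[-0.68,-3.84,0],[-0.68,-3.84,0]],"delta_rot":[[0,0,-0.01],[0,0,-0.01],[0,0,-0.01],[0,0,-0.01],[0,0,-0.01],[0,0,0],[0,0,0],[0,0,0]],"claw":[1,1,1,1,1,1,1,1]}' >/dev/null
python3 -m jog '{"dp":[[-0.68,-3.84,0],[-0.68,-3.84,0],[-0.68,-3.84,0],[0,0,-3],[0,0,0],[0,0,0],[0,0,0]],"delta_rot":[[0,0,0],[0,0,0],[0,0,0],[0,0,0],[0,0,0],[0,0,0],[0,0,0]],"claw":[1,1,1,1,1,1,1]}'
python3 - <<'E'
from h import *
p=look('medium_roof',(.473,-.3118,.152))
E
```

```text
time: 20.7
position: [0.4736, -0.3103, 0.3111]
orientation: [[-0.988, -0.154, -0.001], [-0.154, 0.988, 0.001], [0.001, 0.001, -1.0]]
ft_force: [1.0, -0.5, 0.2]
gripper_width: 0.0868
gripper_force: 0.0
tcp [ 0.474  -0.3104  0.3117] yaw 8.87
medium_roof 0.4736 -0.3115 8.89 0.037 -> dp cm [-0.03 -0.11] rot rad 0.0
```

```bash
python3 -m jog '{"dp":[[-0.03,-0.1,-3.9],[0,0,-3.9],[0,0,-3.9],[0,0,-3.9],[0,0,-3.9],[0,0,-3],[0,0,-2],[0,0,0]],"delta_rot":[[0,0,0],[0,0,0],[0,0,0],[0,0,0],[0,0,0],[0,0,0],[0,0,0],[0,0,0]],"claw":[1,1,1,1,1,1,1,1]}' >/dev/null
python3 -m jog '{"dp":[[0,0,0],[0,0,0],[0,0,0]],"delta_rot":[[0,0,0],[0,0,0],[0,0,0]],"claw":[1,1,1]}'
```

```text
time: 21.72
position: [0.4744, -0.3134, 0.0685]
orientation: [[-0.988, -0.152, 0.004], [-0.152, 0.988, -0.001], [-0.004, -0.002, -1.0]]
ft_force: [-0.3, 0.2, 0.2]
gripper_width: 0.0868
gripper_force: 0.0
```

```bash
python3 -m jog '{"dp":[[-0.08,0.15,-2],[0,0,-1.5],[0,0,-0.9],[0,0,0],[0,0,0],[0,0,0]],"delta_rot":[[0,0,0],[0,0,0],[0,0,0],[0,0,0],[0,0,0],[0,0,0]],"claw":[1,1,1,1,1,1]}'
python3 -m jog '{"dp":[[0,0,0],[0,0,0],[0,0,0],[0,0,0],[0,0,0],[0,0,0],[0,0,0],[0,0,0]],"delta_rot":[[0,0,0],[0,0,0],[0,0,0],[0,0,0],[0,0,0],[0,0,0],[0,0,0],[0,0,0]],"claw":[-1,-1,-1,-1,-1,-1,-1,-1]}' 20
```

```text
time: 22.22
position: [0.4725, -0.3117, 0.0232]
orientation: [[-0.988, -0.151, 0.002], [-0.151, 0.988, -0.001], [-0.002, -0.001, -1.0]]
ft_force: [0.9, 0.2, 0.4]
gripper_width: 0.0868
gripper_force: 0.0
time: 22.88
position: [0.4721, -0.3114, 0.0225]
orientation: [[-0.988, -0.151, 0.001], [-0.151, 0.988, -0.0], [-0.001, -0.0, -1.0]]
ft_force: [-0.6, -0.2, 5.0]
gripper_width: 0.058
gripper_force: 20.5
```

```bash
python3 -m jog '{"dp":[[0,0,0.8],[0,0,2],[0,0,3.8],[0,0,3.8],[0,0,3.8],[0,0,3.8],[0,0,3.6],[0.25,3.83,0]],"delta_rot":[[0,0,0],[0,0,0],[0,0,0],[0,0,0],[0,0,0],[0,0,0],[0,0,0],[0,0,0.004]],"claw":[-1,-1,-1,-1,-1,-1,-1,-1]}' >/dev/null
python3 -m jog '{"dp":[[0.25,3.83,0],[0.25,3.83,0],[0.25,3.83,0],[0.25,3.83,0],[0.25,3.83,0],[0.25,3.83,0],[0.25,3.83,0],[0.25,3.83,0]],"delta_rot":[[0,0,0.003],[0,0,0.003],[0,0,0.003],[0,0,0.003],[0,0,0.003],[0,0,0.003],[0,0,0.003],[0,0,0.003]],"claw":[-1,-1,-1,-1,-1,-1,-1,-1]}' >/dev/null
python3 -m jog '{"dp":[[0.25,3.83,0],[0.25,3.83,0],[0.25,3.83,0],[0.25,3.83,0],[0.25,3.83,0],[0,0,-2],[0,0,-2],[0,0,0]],"delta_rot":[[0,0,0],[0,0,0],[0,0,0],[0,0,0],[0,0,0],[0,0,0],[0,0,0],[0,0,0]],"claw":[-1,-1,-1,-1,-1,-1,-1,-1]}' >/dev/null
python3 -m jog '{"dp":[[0,0,-1],[0,0,0],[0,0,0]],"delta_rot":[[0,0,0],[0,0,0],[0,0,0]],"claw":[-1,-1,-1]}'
python3 - <<'E'
from h import *
p,c=hover('medium_roof',.0195,(.5079,.2255,10.35),.113,'h2')
cv2.imwrite('pics/h2.png',cv2.resize(c[120:340,180:460],None,fx=2.5,fy=2.5,interpolation=cv2.INTER_CUBIC))
E
```

```text
time: 25.13
position: [0.507, 0.2244, 0.1886]
orientation: [[-0.984, -0.178, 0.0], [-0.178, 0.984, 0.0], [-0.0, 0.0, -1.0]]
ft_force: [-0.1, 0.5, -0.8]
gripper_width: 0.0582
gripper_force: 20.0
tcp [0.5073 0.2246 0.189 ] yaw 10.26 to target cm [0.06 0.09]
part if centred on tcp, front [[244.0, 209.7], [386.1, 209.4], [315.4, 425.1], [315.2, 219.6]]
```

View pics/h2.png

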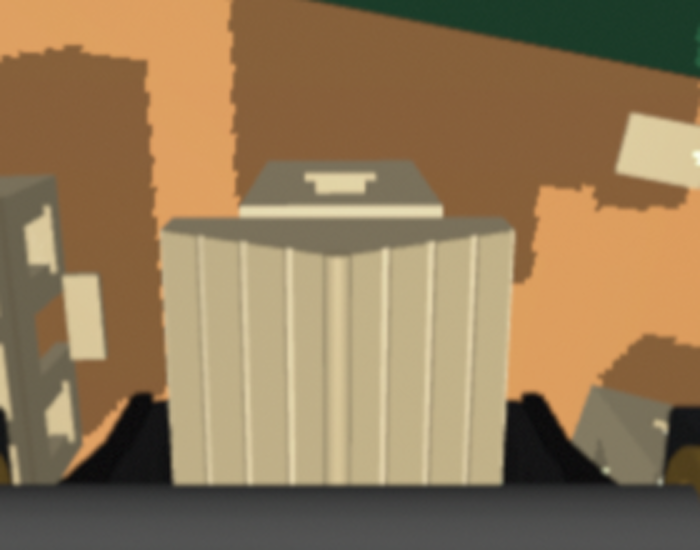

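The roof is squarely above the house walls, whose edge shows at row 202. The eave is at row 212 against 209.6, a 1 mm offset in the grip. I'll lower it.

```bash
python3 -m jog '{"dp":[[-0.04,0.07,-1.8],[0,0,-1.8],[0,0,-1],[0,0,-0.5],[0,0,0],[0,0,0],[0,0,0]],"delta_rot":[[0,0,0.001],[0,0,0],[0,0,0],[0,0,0],[0,0,0],[0,0,0],[0,0,0]],"claw":[-1,-1,-1,-1,-1,-1,-1]}'
python3 -m jog '{"dp":[[0,0,-0.2],[0,0,-0.2],[0,0,-0.1],[0,0,0],[0,0,0]],"delta_rot":[[0,0,0],[0,0,0],[0,0,0],[0,0,0],[0,0,0]],"claw":[-1,-1,-1,-1,-1]}'
```

```text
time: 25.77
position: [0.5072, 0.2259, 0.1383]
orientation: [[-0.984, -0.18, 0.002], [-0.18, 0.984, 0.001], [-0.002, 0.001, -1.0]]
ft_force: [-0.2, 0.7, -0.2]
gripper_width: 0.0577
gripper_force: 20.0
time: 26.18
position: [0.5065, 0.2258, 0.1325]
orientation: [[-0.984, -0.18, 0.0], [-0.18, 0.984, 0.0], [-0.0, 0.0, -1.0]]
ft_force: [-1.1, -0.4, 2.9]
gripper_width: 0.0576
gripper_force: 20.0
```

```bash
python3 -m jog '{"dp":[[0,0,0],[0,0,0],[0,0,0],[0,0,0],[0,0,0],[0,0,0.5],[0,0,2],[0,0,3.5]],"delta_rot":[[0,0,0],[0,0,0],[0,0,0],[0,0,0],[0,0,0],[0,0,0],[0,0,0],[0,0,0]],"claw":[1,1,1,1,1,1,1,1]}' >/dev/null
python3 -m jog '{"dp":[[0,0,3.5],[0,0,3.5],[0,0,3.5],[0,0,3.5],[0,0,0],[0,0,0],[0,0,0]],"delta_rot":[[0,0,0],[0,0,0],[0,0,0],[0,0,0],[0,0,0],[0,0,0],[0,0,0]],"claw":[1,1,1,1,1,1,1]}'
python3 - <<'E'
from h import *
p=look('medium_roof',(.5079,.2255,.18),.113)
for t in (160,180,200): print(np.round(toprect(p,(360,200,460,300),.093,t,60),4))
E
python3 -m jog '{"dp":[[-0.2,-3.74,0],[-0.2,-3.74,0],[-0.2,-3.74,0],[-0.2,-3.74,0],[-0.2,-3.74,0],[-0.2,-3.74,0],[-0.2,-3.74,0],[-0.2,-3.74,0]],"delta_rot":[[0,0,-0.02],[0,0,-0.02],[0,0,-0.02],[0,0,-0.02],[0,0,-0.02],[0,0,-0.02],[0,0,-0.02],[0,0,-0.02]],"claw":[1,1,1,1,1,1,1,1]}' >/dev/null
python3 -m jog '{"dp":[[-0.2,-3.74,-1],[0,0,-2],[0,0,0],[0,0,0],[0,0,0]],"delta_rot":[[0,0,-0.02],[0,0,0],[0,0,0],[0,0,0],[0,0,0]],"claw":[1,1,1,1,1]}'
python3 - <<'E'
from h import *
p=look('small_roof',(.4884,-.1111,0.0))
E
```

```text
time: 27.43
position: [0.5062, 0.2256, 0.3318]
orientation: [[-0.984, -0.18, -0.0], [-0.18, 0.984, 0.0], [0.0, 0.0, -1.0]]
ft_force: [0.2, 0.3, -0.5]
gripper_width: 0.0868
gripper_force: 0.0
tcp [0.5058 0.2255 0.331 ] yaw 10.38
medium_roof 0.5084 0.226 10.67 0.028 -> dp cm [0.26 0.05] rot rad 0.005
[ 0.5606  0.3411 -5.1384 50.9839 44.718 ]
[ 0.5606  0.3411 -5.0057 50.324  44.2062]
[ 0.5606  0.3411 -5.3337 49.5723 43.5428]
time: 28.62
position: [0.4885, -0.1094, 0.3021]
orientation: [[-1.0, -0.003, -0.001], [-0.003, 1.0, 0.0], [0.001, 0.0, -1.0]]
ft_force: [0.1, 0.7, 0.4]
gripper_width: 0.0869
gripper_force: 0.0
tcp [ 0.4888 -0.1093  0.3025] yaw 0.22
small_roof 0.4886 -0.1113 0.3 0.043 -> dp cm [-0.03 -0.2 ] rot rad 0.001
```

The medium roof is seated at (.508,.226, 10.7°), which matches the house. Now the small roof, which is the cream one on the mat.

```bash
python3 -m jog '{"dp":[[-0.03,-0.2,-3.9],[0,0,-3.9],[0,0,-3.9],[0,0,-3.9],[0,0,-3.9],[0,0,-3],[0,0,-1],[0,0,0]],"delta_rot":[[0,0,0],[0,0,0],[0,0,0],[0,0,0],[0,0,0],[0,0,0],[0,0,0],[0,0,0]],"claw":[1,1,1,1,1,1,1,1]}' >/dev/null
python3 -m jog '{"dp":[[0,0,0],[0,0,0],[0,0,0]],"delta_rot":[[0,0,0],[0,0,0],[0,0,0]],"claw":[1,1,1]}'
python3 - <<'E'
from h import *
p=read_camera('wrist'); save(p,'w10')
E
```

```text
time: 29.63
position: [0.49, -0.1129, 0.0693]
orientation: [[-1.0, -0.002, 0.004], [-0.002, 1.0, 0.001], [-0.004, 0.001, -1.0]]
ft_force: [0.5, -0.0, 0.8]
gripper_width: 0.0869
gripper_force: 0.0
```

View pics/w10.png

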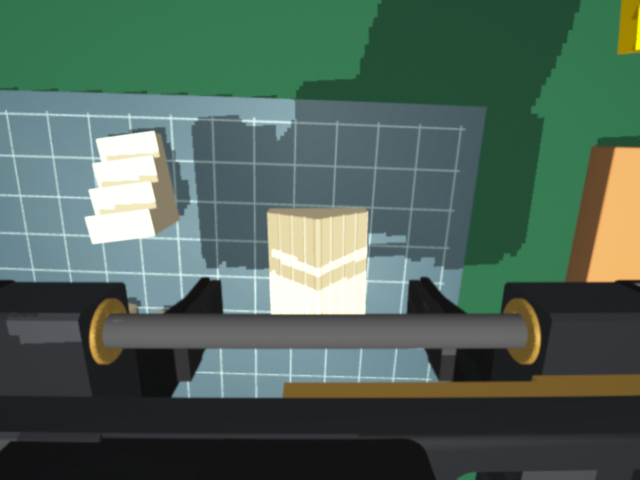

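The picture shows the cream small roof between the fingers at columns 268–367.

```bash
python3 -m jog '{"dp":[[-0.13,0.15,-2],[0,0,-1.5],[0,0,-1],[0,0,0],[0,0,0],[0,0,0]],"delta_rot":[[0,0,0],[0,0,0],[0,0,0],[0,0,0],[0,0,0],[0,0,0]],"claw":[1,1,1,1,1,1]}'
python3 -m jog '{"dp":[[0,0,0],[0,0,0],[0,0,0],[0,0,0],[0,0,0],[0,0,0],[0,0,0],[0,0,0]],"delta_rot":[[0,0,0],[0,0,0],[0,0,0],[0,0,0],[0,0,0],[0,0,0],[0,0,0],[0,0,0]],"claw":[-1,-1,-1,-1,-1,-1,-1,-1]}' 20
```

```text
time: 30.18
position: [0.4874, -0.1115, 0.0228]
orientation: [[-1.0, -0.001, 0.001], [-0.001, 1.0, 0.0], [-0.001, 0.0, -1.0]]
ft_force: [-0.8, -0.3, -0.1]
gripper_width: 0.087
gripper_force: 0.0
time: 30.85
position: [0.4872, -0.1115, 0.0225]
orientation: [[-1.0, -0.001, 0.001], [-0.001, 1.0, 0.0], [-0.001, 0.0, -1.0]]
ft_force: [-0.2, -1.3, 5.0]
gripper_width: 0.0535
gripper_force: 20.6
```

```bash
python3 -m jog '{"dp":[[0,0,0.8],[0,0,2],[0,0,3.8],[0,0,3.8],[0,0,3.8],[0,0,3.8],[0,0,3.6],[0.61,3.77,0]],"delta_rot":[[0,0,0],[0,0,0],[0,0,0],[0,0,0],[0,0,0],[0,0,0],[0,0,0],[0,0,-0.0077]],"claw":[-1,-1,-1,-1,-1,-1,-1,-1]}' >/dev/null
python3 -m jog '{"dp":[[0.61,3.77,0],[0.61,3.77,0],[0.61,3.77,0],[0.61,3.77,0],[0.61,3.77,0],[0.61,3.77,0],[0.61,3.77,0],[0.61,3.77,0]],"delta_rot":[[0,0,-0.0077],[0,0,-0.0077],[0,0,-0.0077],[0,0,-0.0077],[0,0,-0.0077],[0,0,-0.0077],[0,0,-0.0077],[0,0,-0.0077]],"claw":[-1,-1,-1,-1,-1,-1,-1,-1]}' >/dev/null
python3 -m jog '{"dp":[[0.61,3.77,0],[0.61,3.77,0],[0.61,3.77,0],[0,0,-2],[0,0,-3],[0,0,-2],[0,0,0],[0,0,0]],"delta_rot":[[0,0,-0.0077],[0,0,-0.0077],[0,0,-0.0077],[0,0,0],[0,0,0],[0,0,0],[0,0,0],[0,0,0]],"claw":[-1,-1,-1,-1,-1,-1,-1,-1]}' >/dev/null
python3 -m jog '{"dp":[[0,0,0],[0,0,0],[0,0,0]],"delta_rot":[[0,0,0],[0,0,0],[0,0,0]],"claw":[-1,-1,-1]}'
python3 - <<'E'
from h import *
p,c=hover('small_roof',.0195,(.5606,.3410,-5.2),.093,'h3')
cv2.imwrite('pics/h3.png',cv2.resize(c[120:340,180:460],None,fx=2.5,fy=2.5,interpolation=cv2.INTER_CUBIC))
E
```

```text
time: 33.1
position: [0.5609, 0.3413, 0.1702]
orientation: [[-0.996, 0.092, 0.002], [0.092, 0.996, 0.002], [-0.002, 0.002, -1.0]]
ft_force: [-0.0, 0.3, -0.3]
gripper_width: 0.0545
gripper_force: 20.0
tcp [0.5607 0.3413 0.1699] yaw -5.25 to target cm [-0.01 -0.03]
part if centred on tcp, front [[249.3, 236.6], [378.6, 236.4], [314.3, 395.6], [314.0, 248.6]]
```

View pics/h3.png

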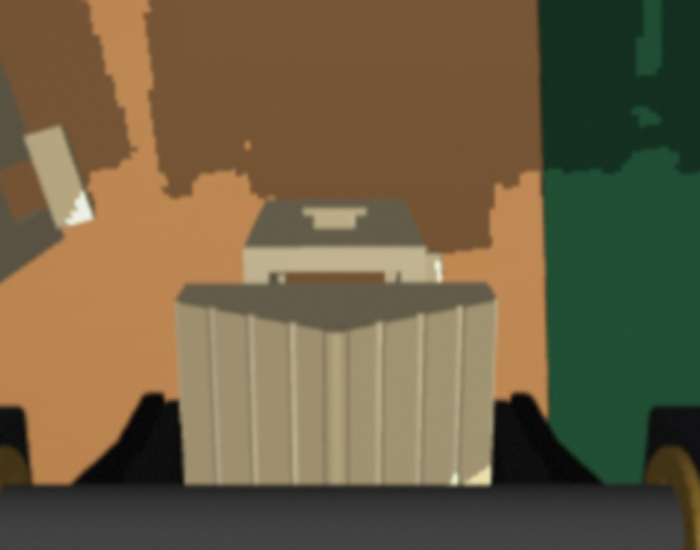

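The house rim front is at row 218 and the eave at row 240 against 236.5. That's a 1.4 mm offset in the grip, so I'll correct and lower.

```bash
python3 -m jog '{"dp":[[-0.14,-0.02,-1.8],[0,0,-1.8],[0,0,-1],[0,0,-0.6],[0,0,0],[0,0,0],[0,0,0]],"delta_rot":[[0,0,0],[0,0,0],[0,0,0],[0,0,0],[0,0,0],[0,0,0],[0,0,0]],"claw":[-1,-1,-1,-1,-1,-1,-1]}'
python3 -m jog '{"dp":[[0,0,-0.2],[0,0,-0.2],[0,0,-0.1],[0,0,0],[0,0,0]],"delta_rot":[[0,0,0],[0,0,0],[0,0,0],[0,0,0],[0,0,0]],"claw":[-1,-1,-1,-1,-1]}'
```

```text
time: 33.73
position: [0.5593, 0.341, 0.1173]
orientation: [[-0.996, 0.091, 0.002], [0.091, 0.996, 0.001], [-0.001, 0.001, -1.0]]
ft_force: [-0.2, 0.3, -1.2]
gripper_width: 0.054
gripper_force: 20.0
time: 34.15
position: [0.5591, 0.341, 0.1125]
orientation: [[-0.996, 0.091, 0.001], [0.091, 0.996, 0.001], [-0.001, 0.001, -1.0]]
ft_force: [-1.4, -0.2, 4.9]
gripper_width: 0.0536
gripper_force: 20.0
```

```bash
python3 -m jog '{"dp":[[0,0,0],[0,0,0],[0,0,0],[0,0,0],[0,0,0],[0,0,0.5],[0,0,2],[0,0,3.5]],"delta_rot":[[0,0,0],[0,0,0],[0,0,0],[0,0,0],[0,0,0],[0,0,0],[0,0,0],[0,0,0]],"claw":[1,1,1,1,1,1,1,1]}' >/dev/null
python3 -m jog '{"dp":[[0,0,3.5],[0,0,3.5],[0,0,3.5],[0,0,3.5],[0,0,0],[0,0,0],[0,0,0]],"delta_rot":[[0,0,0],[0,0,0],[0,0,0],[0,0,0],[0,0,0],[0,0,0],[0,0,0]],"claw":[1,1,1,1,1,1,1]}'
python3 - <<'E'
from h import *
p=look('small_roof',(.5606,.341,-.09),.093)
q=read_camera('scene')
cv2.imwrite('pics/s11.png',cv2.resize(cv2.cvtColor(q['color'],cv2.COLOR_RGB2BGR)[120:420,220:540],None,fx=2,fy=2,interpolation=cv2.INTER_CUBIC))
E
```

```text
time: 35.4
position: [0.5584, 0.3407, 0.311]
orientation: [[-0.996, 0.091, -0.0], [0.091, 0.996, 0.0], [0.0, 0.0, -1.0]]
ft_force: [-0.2, 0.1, 0.1]
gripper_width: 0.087
gripper_force: 0.0
tcp [0.5581 0.3406 0.3099] yaw -5.23
small_roof 0.5606 0.3411 -5.29 0.051 -> dp cm [0.26 0.05] rot rad -0.001
```

View pics/s11.png

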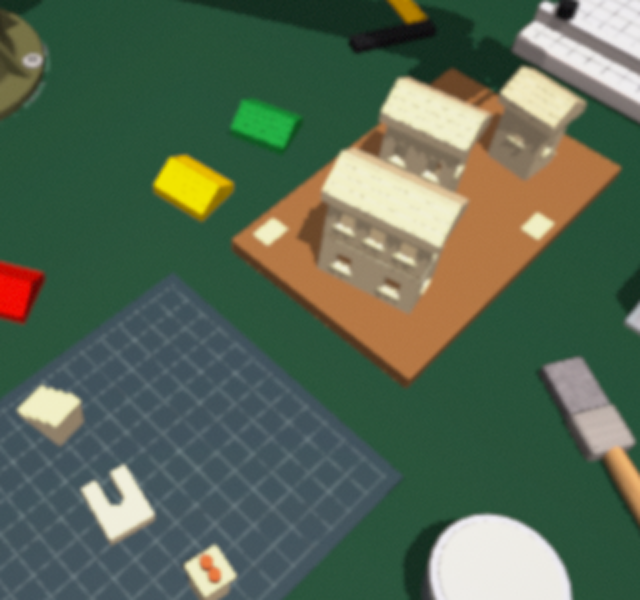

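All three houses are roofed, flat and centred, and the stairs, arch and chimney haven't moved.

```bash
python3 -c "
from plant import finish_job
print(finish_job())"
```

```text
the job is handed in; nothing more can be done
None
```

The job is handed in at about 35 s: the storey and all three roofs are on their houses and let go, measured within about 1 mm of centre, and the stair flight, chimney stack and archway were not touched.

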